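# Shut and latch the positioner's spatter-guard gate

### The job

The low spatter-guard gate in front of the welding positioner is standing ajar. Take the latch bar by its ball knob, lift it over the striker and press the gate home against its rubber buffer, then let the bar down into the catch so that it sits fully on the catch floor and holds the gate shut when you let go. Feel your way and do not force it, and leave the tools lying about where they are.

Things in the scene. Friction and masses are not known exactly. Their poses are not given: they have to be found in the camera images.
- guard: fixed guard round the welding positioner; origin at bench level, middle of the gate opening; x points inward through it, y along it to the hinge post, z up. Gate hinge axis: vertical at x 0, y +150 mm. Latch post at x 0, y -150 mm. Side panels, 200 mm high, at y +-185 mm from x 45 to 255 mm. Positioner inside, beyond x 75 mm, lower than 190 mm; a lug at the bar's pivot reaches 240 mm.
- gate (a joint): hinge of the gate: grey welded leaf, about 1.6 kg, 252 mm long (20 to 272 mm from the hinge axis), 20 mm thick, top at 195 mm. 0 = leaf along the guard's y axis; grows as the free end swings out to the guard's -x side (clockwise seen from above); travel -0.07 to 1.4 rad. Stays where it is left (hinge friction 0.15 N m).
- latch_bar (a joint): pivot of the latch bar on the gate. 0 = bar level, grows as its tip rises, travel -0.05 to 0.8 rad; falls by its own weight. Hanging free it reads -0.05 (stop); lying on the catch floor 0; standing on the striker nose about 0.085; from about 0.25 its lower edge would pass over the catch's back plate.
- bar_pivot (a point): axis of the latch bar's pivot: level, square to the leaf, in the leaf's mid-plane, 60 mm from the gate's hinge axis, 225 mm above the bench (point moves with the gate; x square to the leaf and inward, y along the leaf towards the hinge). The bar is bare flat steel 8 mm thick, 20 mm tall, about 0.4 kg, and runs 265 mm from the pivot towards the free end, past the leaf to over the latch post.
- grip_ball (a point): centre of the black ball knob, 32 mm diameter, by which the bar is handled: on a 10 mm stem, 150 mm from the pivot along the bar and 50 mm above the bar's mid-line (about 275 mm above the bench). Clear on all sides above the gate. About 4 N lifts it. Its frame turns with the bar: x square to the leaf, inward; y along the bar towards the pivot.
- bar_tip (a point): middle of the free end of the latch bar, on its mid-line, 265 mm from its pivot.
- post_top (a point): centre of the latch post's top, 200 mm above the bench, axes as the guard's. The steel catch bracket is bolted on it through slots, up to 10 mm either way along x: where is not measured, but felt; it stays put. From the bracket's middle along x: striker nose -14 to -6 mm, catch floor -6 to 6, back plate 6 to 12; 32 mm long in y. Above the post top: floor 15, nose 35, back plate 75 mm.
- latch_post: the fixed latch post, 40 mm square, with the catch; origin at its foot. An arm of the bracket behind the gate carries a sprung rubber buffer, 2 N per mm: the leaf meets it 1 to 4 mm before the bar is past the nose; it pushes the gate out again if let go. Inward force at the ball, varying with the bracket's place: 3 to 9 N with the bar just behind the nose, 7 to 13 N mid-catch, 11 to 18 N at the back plate (4 mm play).
- v_stand: loose steel pipe stand with a V head, 76 mm foot, 150 mm high, outside the guard beyond the latch post; leave alone; origin under its foot
- spray_can: loose white spray can, 52 mm diameter, 150 mm high, outside the guard beside the hinge post; leave alone; origin under its middle
- welders_square: loose steel L, arms 90 mm of 16 mm bar, lying inside the guard near the latch post; leave alone
- flange: loose steel ring 70 mm across, 12 mm thick, lying inside the guard; leave alone
- chipping_hammer: loose chipping hammer, about 230 mm long, lying on the bench in front, clear of the gate's sweep; leave alone
- wire_brush: loose wire brush lying on the left of the bench; leave alone
- nozzle_cup: loose aluminium cup 68 mm across, 75 mm high, on the left of the bench; leave alone

How it is judged:
By the outcome, as a careful person would: the job done as asked, in the order asked, and still so for the second after the job is handed in, with the robot touching nothing.
It also fails if it takes over 48 s, if anything falls off the work surface, if the arm or the gripper's body presses on something with over 40 N, if the wrist force passes 120 N, or if a joint passes its speed limit or range.

### The arm

A 6-joint arm with a two-finger parallel gripper is mounted at the origin on the work surface. World frame = base frame: x ahead of the robot, y to its left, z up, the work surface at z = 0. Lengths are in m, angles in rad, forces in N, time in s.
With the tool pointing down it reaches from about 0.3 to 0.95 m from the base axis. Payload 3.1 kg.
Tool frame: the origin (TCP) lies midway between the tips of the shut fingers; the grasp point (between the pads) lies 19 mm behind it; z points along the fingers, y is the direction in which the jaws open and shut (so a half turn about z gives the same grasp; the last joint's range is limited). The gripper opens to 85 mm and grips with 20 to 120 N. Pads are 22 mm wide; open, the fingers measure 114 mm over their backs; the gripper's body (76 mm by 85 mm) begins 54 mm behind the grasp point. The pads swing forward as they close: fully open they stand 13 mm farther back than shut.
Start: joints at [1.049, 0.308, 1.634, -0, 1.2, -0.07], TCP at [0.273, 0.562, 0.231] pointing down, gripper open.
Joint ranges: [-3.06, 3.06], [-0.79, 1.96], [0.05, 2.63], [-1.19, 4.34], [0.05, 2.64], [-2.94, 2.94]. Speed limits (rad/s): [2.79, 2.79, 3.14, 3.14, 3.14, 3.14].

### API

Orientations are given as a unit quaternion [w, x, y, z].
In Python, from rig import get_obs, grab_frame, hand_in, search_frame, trace gives the robot as it stands. The module is installed in compiled form; this text tells all that it offers.
- The arm moves only by the shell command python3 -m jog 'ROWS' [OPENING] [FORCE]. ROWS is JSON, a list that holds one entry, the list of rows, each a list of 4 numbers: the shift along the world's x, y, z in mm, then the turn about the world's z in degrees. A call has exactly 10 rows; each row is the pose to reach, as a shift and turn from the pose commanded when the call began; what a row does not reach only later rows make up. A row lasts 1/10 s, in which the tool goes at most 50 mm and 8.59 degrees, less where a joint would pass 70% of its speed; a pose out of reach is approached as far as the arm can. A call with a gripper value outside its range is refused whole. OPENING is the closure, from 0 (fully open) to 1 (shut), set as the call begins (- or left out, the last holds). The fingers move at their own pace and stop on an object; FORCE is the grip in N (left out, the last holds). Time passes only in rows, so rows that repeat a pose let the fingers close, or fill a call up. It gives the time, the measured TCP pose, the force and the opening at its end, in the units of the state.
- get_obs(): the state, without advancing time (a new reading comes with each control period).
- grab_frame(name): name is "scene" or "side" or "wrist"; returns a dict with "pixels" (420x560x3 uint8, red, green, blue), "fx", "fy", "cx", "cy" (pixels), "extrinsics" (4x4, takes a point from world to camera coordinates). Camera axes: x right, y up, looking along -z (the intrinsics and any distortion apply to the point x, -y, -z); pixel columns grow to the right and rows downward; lengths in m; the calibration is good to about 2 mm. A picture is of the moment at which its call begins. There is no depth.
- hand_in(): hands the job in, once; it reports no verdict.
Trained networks look in the newest picture that a camera, given by its name, has taken for a name from the list of things; names that differ only in an ending like _2 or _b are one class to them, and where a whole thing is asked for, a point or a joint stands for the part that bears it (a point fixed in the world has none). Each returns a list of dicts, best first, with "confidence" (0 to 1); they miss things now and then, are a little off and sometimes report something else, mostly with a low value. They report only what shows in the picture. A call takes as long as a camera call.
- search_frame(camera, name): "point" ([x, y, z] in m, in world coordinates, good to about 4 mm: the middle of the surface that is visible of it).
- trace(camera, name): "pixels" (420x560 bool, what is visible of it).
The state is a dict: "clock": time; "joints": joint angles; "qvel": joint speeds; "effort": joint torques, N m; "tcp_pos": TCP position; "ee_rot": TCP orientation; "contact_force": force on the tool from outside, world axes, zero at the start; "wrist_torque": the same for the moment, N m; "finger_gap": finger opening in m.
Only numpy, scipy, OpenCV 4.12 (cv2) and the standard library are available. Lean on these libraries where they do the work, as an engineer would, in place of code of your own. Each camera call takes 0.05 s, during which the arm holds its last target. There are 200 camera calls.

## Working session

There is one attempt and no reset: what is moved stays moved. The work goes in short steps, Python scripts to look and compute and a shell command to move; the robot and the scene stay as the last step left them, time stands still between calls to the robot, and variables do not carry over. Pictures are saved under pics/ and viewed, about 8 in all and at most 12, crops included, and the job is handed in when it is done.

```bash
mkdir -p pics; cat > h.py <<'E'
import numpy as np, cv2
from rig import *
def save(cam,fn):
    f=grab_frame(cam); cv2.imwrite('pics/'+fn,f['pixels'][:,:,::-1]); return f
def proj(f,p):
    c=f['extrinsics']@np.append(p,1); return np.array([f['fx']*c[0]/-c[2]+f['cx'], f['fy']*-c[1]/-c[2]+f['cy']])
E
python3 - <<'E'
from h import *
o=get_obs(); print({k:np.round(v,3) for k,v in o.items()})
a=save('scene','s1.png'); b=save('side','d1.png')
cv2.imwrite('pics/both.png',cv2.resize(np.hstack([a['pixels'],b['pixels']])[:,:,::-1],None,fx=.7,fy=.7))
for c in ('scene','side'):
    for n in ('guard','gate','latch_bar','bar_pivot','grip_ball','bar_tip','post_top','latch_post'):
        print(c,n,[(np.round(d['point'],3),round(d['confidence'],2)) for d in search_frame(c,n)[:2]])
E
```

```text
{'clock': np.float64(0.0), 'joints': array([ 1.049,  0.309,  1.635,  0.   ,  1.2  , -0.07 ]), 'qvel': array([ 0.001, -0.002, -0.002,  0.   ,  0.001,  0.001]), 'effort': array([-0.0000e+00, -4.1526e+01, -2.7666e+01, -0.0000e+00,  1.0000e-02,
       -0.0000e+00]), 'tcp_pos': array([0.272, 0.562, 0.23 ]), 'ee_rot': array([-0.   ,  0.224,  0.975, -0.001]), 'contact_force': array([-0.298,  0.337,  0.463]), 'wrist_torque': array([0.025, 0.018, 0.017]), 'finger_gap': np.float64(0.086)}
scene guard [(array([0.794, 0.089, 0.108]), 0.58)]
scene gate [(array([0.567, 0.12 , 0.139]), 0.91)]
scene latch_bar [(array([0.523, 0.082, 0.226]), 0.9)]
scene bar_pivot [(array([0.564, 0.122, 0.142]), 0.73)]
scene grip_ball [(array([0.527, 0.087, 0.227]), 0.84)]
scene bar_tip [(array([0.566, 0.118, 0.142]), 0.64), (array([0.527, 0.086, 0.228]), 0.61)]
scene post_top [(array([ 0.65 , -0.075,  0.179]), 0.91)]
scene latch_post [(array([ 0.646, -0.075,  0.178]), 0.85), (array([0.565, 0.121, 0.139]), 0.51)]
side guard [(array([0.77 , 0.069, 0.11 ]), 0.63)]
side gate [(array([0.545, 0.095, 0.136]), 0.66), (array([0.51 , 0.066, 0.225]), 0.53)]
side latch_bar [(array([0.507, 0.068, 0.225]), 0.78), (array([0.544, 0.095, 0.138]), 0.31)]
side bar_pivot [(array([0.742, 0.316, 0.152]), 0.68), (array([0.538, 0.098, 0.138]), 0.63)]
side grip_ball [(array([0.508, 0.068, 0.225]), 0.74)]
side bar_tip [(array([0.509, 0.067, 0.23 ]), 0.6)]
side post_top [(array([ 0.618, -0.093,  0.15 ]), 0.59)]
side latch_post [(array([ 0.617, -0.096,  0.145]), 0.62)]
```

View pics/both.png

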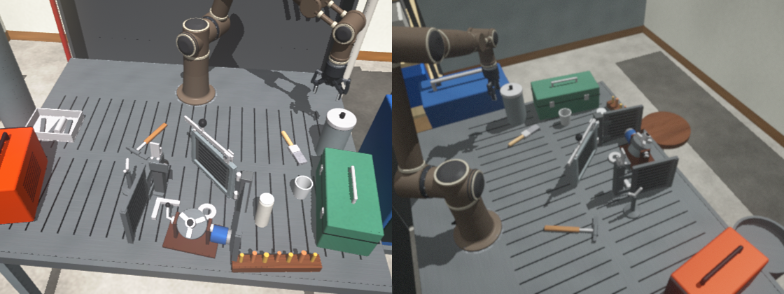

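The scene view (left) shows the gate ajar, with the ball knob near (288,175) at full resolution. The side view (right) has the ball near (297,182). I'll crop both.

```bash
python3 - <<'E'
import cv2,numpy as np
a=cv2.imread('pics/s1.png')[150:350,150:400]; b=cv2.imread('pics/d1.png')[130:330,220:420]
k=3
cv2.imwrite('pics/c1.png',cv2.resize(a,None,fx=3.2,fy=3,interpolation=2)[:600,:800])
cv2.imwrite('pics/c2.png',cv2.resize(b,None,fx=3,fy=3,interpolation=2))
E
```

```text
(no output)
```

View pics/c1.png

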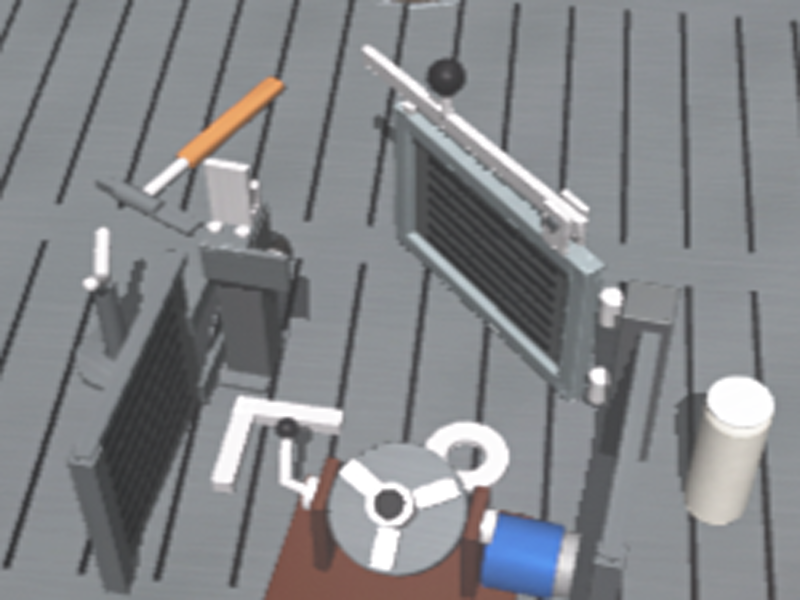

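View pics/c2.png

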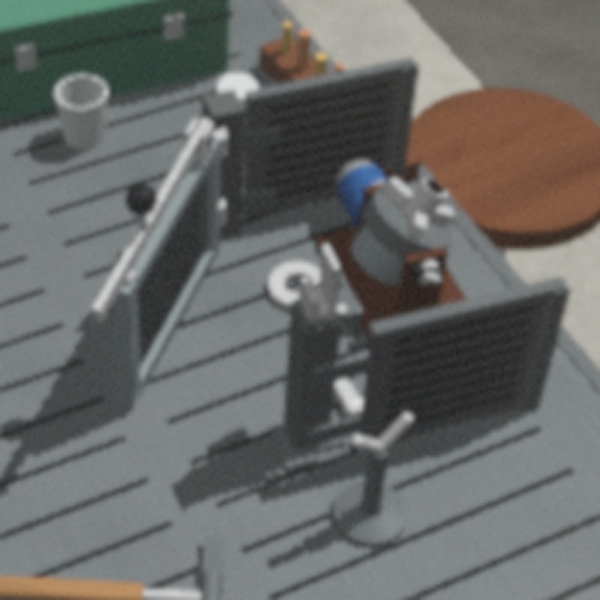

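The scene crop shows the ball at full-resolution (289.4,175.7), the tip at (265,167) and the left panel's top edge. The side crop has the ball at (267,196) and the tip at (253,232). I'll fit the model to these points.

```bash
cat > fit.py <<'E'
from h import *
from scipy.optimize import least_squares
S=grab_frame('scene');D=grab_frame('side')
A=lambda u,v:(S,np.array([u/3.2+150,v/3+150])); B=lambda u,v:(D,np.array([u/3+220,v/3+130]))
def guard(p,q):
    c,s=np.cos(p[2]),np.sin(p[2]); return np.array([p[0]+c*q[0]-s*q[1],p[1]+s*q[0]+c*q[1],q[2]])
def leaf(p,r,n,z): # r from hinge along leaf to free end, n inward
    t=p[3]; return guard(p,[-r*np.sin(t)+n*np.cos(t), .15-r*np.cos(t)-n*np.sin(t), z])
def bar(p,l,h,b=None):
    b=p[4] if b is None else b
    return leaf(p,.06+l*np.cos(b)-h*np.sin(b),0,.225+l*np.sin(b)+h*np.cos(b))
obs=[(lambda p:bar(p,.15,.05),*A(446,77),3),(lambda p:bar(p,.15,.05),*B(141,198),3),
(lambda p:bar(p,.265,.0),*A(368,52),1),(lambda p:bar(p,.265,0),*B(100,305),1),
(lambda p:guard(p,[.045,-.185,.2]),*A(180,250),1),(lambda p:guard(p,[.255,-.185,.2]),*A(87,460),1),
(lambda p:guard(p,[.045,-.185,.2]),*B(378,326),1),(lambda p:guard(p,[.255,-.185,.2]),*B(560,290),1),
(lambda p:guard(p,[.045,.185,.2]),*B(246,97),1),(lambda p:guard(p,[.255,.185,.2]),*B(412,67),1),
(lambda p:leaf(p,.272,0,.195),*A(402,106),1),(lambda p:leaf(p,.02,0,.195),*A(594,265),1),
(lambda p:leaf(p,.272,-.01,.195),*B(117,290),1)]
if __name__=='__main__':
    f=lambda p:np.concatenate([(proj(c,g(p))-px)*w for g,c,px,w in obs]+[[(p[4]+.05)*300]])
    r=least_squares(f,[.65,.07,0,.6,-.05],loss='soft_l1'); p=r.x; print(np.round(p,4)); np.save('p.npy',p)
    print(np.round(r.fun.reshape(-1)[:-1].reshape(-1,2),1).tolist())
    for n,q in dict(ball=bar(p,.15,.05),tip=bar(p,.265,0),pivot=bar(p,0,0),post=guard(p,[0,-.15,.2]),hinge=guard(p,[0,.15,.2])).items(): print(n,np.round(q,4))
    for c in ('scene','side'):
        im=(S if c=='scene' else D)
        for n in ('grip_ball',):
            T=trace(c,n)
            if T:
                m=T[0]['pixels']; print(c,m.sum(),np.argwhere(m).mean(0)[::-1])
        for n in ('v_stand','welders_square','spray_can','chipping_hammer'):
            print(c,n,[(np.round(d['point'],3),round(d['confidence'],2)) for d in search_frame(c,n)[:1]])
E
python3 fit.py
```

```text
[ 0.6469  0.0717 -0.1315  0.6868 -0.0493]
[[-0.2, -0.2], [0.1, -0.2], [-1.2, 0.9], [-0.8, 3.0], [-0.3, -0.4], [-1.9, -0.1], [-2.5, -0.6], [1.8, -4.9], [-0.6, -1.8], [0.6, -3.8], [-0.3, -2.1], [1.3, 1.1], [-2.1, -1.3]]
ball [0.5116 0.0753 0.2675]
tip [ 0.4296 -0.0015  0.2119]
pivot [0.6228 0.1794 0.225 ]
post [ 0.6272 -0.077   0.2   ]
hinge [0.6666 0.2204 0.2   ]
scene 622 [294.39228296 190.85369775]
scene v_stand [(array([ 0.646, -0.199,  0.053]), 0.83)]
scene welders_square [(array([ 0.697, -0.074,  0.021]), 0.81)]
scene spray_can [(array([0.759, 0.312, 0.11 ]), 0.64)]
scene chipping_hammer [(array([ 0.393, -0.178,  0.018]), 0.81)]
side 442 [268.12217195 203.96153846]
side v_stand [(array([ 0.636, -0.206,  0.013]), 0.96)]
side welders_square [(array([0.594, 0.461, 0.05 ]), 0.53)]
side spray_can []
side chipping_hammer [(array([ 0.373, -0.178,  0.017]), 0.63)]
```

```bash
python3 -m jog '[[[0,-20,40,-8],[15,-60,80,-16],[40,-105,110,-24],[65,-150,130,-32],[90,-195,130,-40],[115,-240,130,-48],[140,-285,130,-56],[165,-330,130,-64],[190,-375,130,-72],[210,-415,130,-80]]]' 0 30
python3 -m jog '[[[10,-20,0,-8],[20,-45,0,-16],[28,-65,0,-24],[30,-72,0,-31],[30,-72,0,-31],[30,-72,0,-31],[30,-72,0,-31],[30,-72,0,-31],[30,-72,0,-31],[30,-72,0,-31]]]'
python3 - <<'E'
from h import *
o=get_obs(); print(o['clock'],o['tcp_pos'],o['ee_rot'],o['joints'],o['contact_force'])
f=save('wrist','w1.png'); print(proj(f,[.5116,.0753,.2675]),proj(f,[.4296,-.0015,.2119]),[(d['point'],d['confidence']) for d in search_frame('wrist','grip_ball')[:2]])
T=trace('wrist','grip_ball')
for t in T[:1]: m=t['pixels']; print(m.sum(),np.argwhere(m).mean(0)[::-1])
E
```

```text
clock: 2.5
tcp_pos: [0.4728, 0.1662, 0.3617]
ee_rot: [0.0, 0.8, 0.6, 0.001]
contact_force: [0.2, 0.5, 0.8]
finger_gap: 0.0852
clock: 3.5
tcp_pos: [0.5019, 0.0965, 0.3613]
ee_rot: [-0.0, 0.93, 0.368, 0.0]
contact_force: [-0.0, 0.5, 0.1]
finger_gap: 0.0851
3.5 [0.50194598 0.09650272 0.36127143] [-7.24327187e-06  9.29838910e-01  3.67966847e-01  3.14006128e-05] [ 1.04713163e-01 -1.08210872e-02  1.73711889e+00  3.12090069e-05
  1.41523825e+00  9.21861640e-01] [-0.02390069  0.48815159  0.07838115]
[311.22211209 221.06524164] [303.63796287 306.46673548] [([0.5287, 0.0957, 0.2331], 0.86)]
4938 [310.96192791 154.08485217]
```

View pics/w1.png

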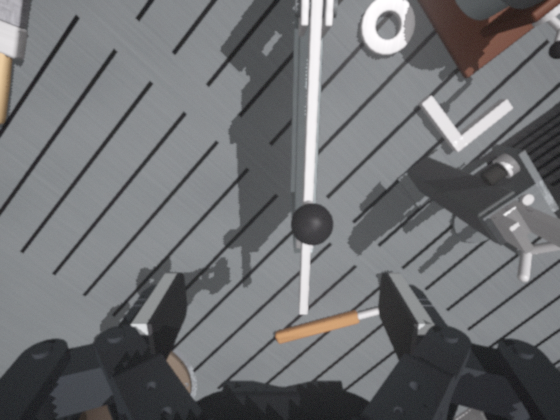

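The wrist view has the ball at (313,224) against a predicted (311,221), and the tip at (304,312) against (304,306). The fit is good to about 2–3 mm, so I'll descend and grip.

```bash
python3 -m jog '[[[5,-12,0,0],[9,-24,-15,0],[9,-24,-45,0],[9,-24,-75,0],[9,-24,-100,0],[9,-24,-115,0],[9,-24,-115,0],[9,-24,-115,0],[9,-24,-115,0],[9,-24,-115,0]]]' 0 40
python3 -m jog '[[[0,0,0,0],[0,0,0,0],[0,0,0,0],[0,0,0,0],[0,0,0,0],[0,0,0,0],[0,0,0,0],[0,0,0,0],[0,0,0,0],[0,0,0,0]]]' 1 40
```

```text
clock: 4.65
tcp_pos: [0.512, 0.0719, 0.2476]
ee_rot: [0.0, 0.93, 0.367, 0.001]
contact_force: [-0.5, -0.5, 0.2]
finger_gap: 0.0856
clock: 5.65
tcp_pos: [0.5111, 0.0721, 0.2466]
ee_rot: [0.0, 0.93, 0.367, 0.0]
contact_force: [-1.3, -0.2, 5.2]
finger_gap: 0.0297
```

The gap is 29.7 mm with a 5 N upward push, so the pads sit above the ball's equator. I'll open, drop 4 mm and regrip.

```bash
python3 -m jog '[[[0,0,0,0],[0,0,0,0],[0,0,0,0],[0,0,-4,0],[0,0,-5,0],[0,0,-5,0],[0,0,-5,0],[0,0,-5,0],[0,0,-5,0],[0,0,-5,0]]]' 0.4 40
python3 -m jog '[[[0,0,0,0],[0,0,0,0],[0,0,0,0],[0,0,0,0],[0,0,0,0],[0,0,0,0],[0,0,0,0],[0,0,0,0],[0,0,0,0],[0,0,0,0]]]' 1 40
python3 - <<'E'
from h import *
f=save('wrist','w2.png'); g=save('side','d2.png')['pixels'][130:330,220:420]
cv2.imwrite('pics/c3.png',np.hstack([cv2.resize(f['pixels'],(533,400)),cv2.resize(g,(267,400))])[:,:,::-1][:,:800])
E
```

```text
clock: 6.65
tcp_pos: [0.5111, 0.0721, 0.2414]
ee_rot: [0.0, 0.93, 0.367, 0.0]
contact_force: [-0.3, -0.1, 1.1]
finger_gap: 0.0513
clock: 7.65
tcp_pos: [0.5111, 0.072, 0.2415]
ee_rot: [0.0, 0.93, 0.367, 0.0]
contact_force: [-1.6, -0.5, 4.6]
finger_gap: 0.03
```

View pics/c3.png

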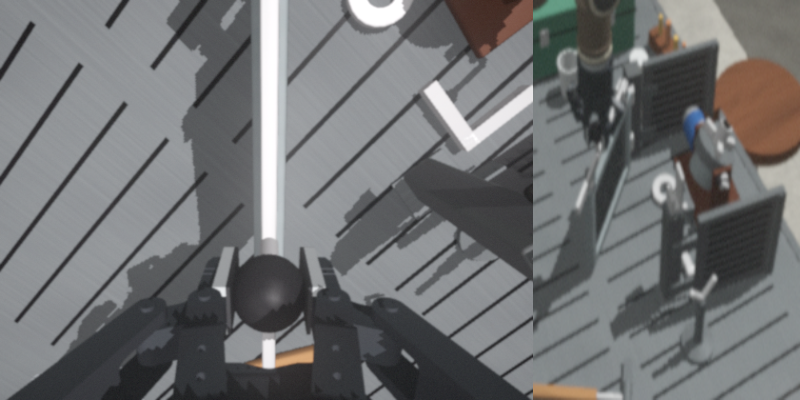

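The ball sits squarely between the pads, at about (270,293) in the wrist half. The 30 mm gap looks like pad compliance. Next I'll work out the lift and swing path.

```bash
sed -i "s/^S=grab.*/try: import pickle; S,D=pickle.load(open('sd.pkl','rb'))\nexcept FileNotFoundError: S=grab_frame('scene');D=grab_frame('side'); pickle.dump((S,D),open('sd.pkl','wb'))/" fit.py
python3 - <<'E'
from fit import *
p=np.load('p.npy')
def ball(t,b): q=p.copy(); q[3]=t; return bar(q,.15,.05,b)
b0=ball(p[3],-.05)
for t,b in [(p[3],0.05),(p[3],.16)]+[(t,.16) for t in (.6,.5,.4,.3,.2,.15,.1,.05,0,-.03)]+[(0,.1),(0,0)]:
    print(round(t,2),b,np.round((ball(t,b)-b0)*1e3,1),round(np.degrees(p[3]-t),1))
E
```

```text
0.69 0.05 [ 3.6  3.4 15. ] 0.0
0.69 0.16 [ 8.9  8.3 30.8] 0.0
0.6 0.16 [21.3 -3.8 30.8] 5.0
0.5 0.16 [ 36.8 -16.4  30.8] 10.7
0.4 0.16 [ 53.6 -27.4  30.8] 16.4
0.3 0.16 [ 71.3 -36.7  30.8] 22.2
0.2 0.16 [ 89.9 -44.1  30.8] 27.9
0.15 0.16 [ 99.4 -47.1  30.8] 30.8
0.1 0.16 [109.1 -49.7  30.8] 33.6
0.05 0.16 [118.9 -51.7  30.8] 36.5
0 0.16 [128.7 -53.3  30.8] 39.4
-0.03 0.16 [134.7 -54.   30.8] 41.1
0 0.1 [128.2 -57.4  22.3] 39.4
0 0 [127.5 -63.1   7.6] 39.4
```

```bash
python3 -m jog '[[[1,1,3,0],[2,2,7,0],[3,3,11,0],[4,4,15,0],[5,5,20,0],[6,6,24,0],[7,7,28,0],[8,8,31,0],[8,8,31,0],[8,8,31,0]]]' 1 60
```

```text
clock: 8.85
tcp_pos: [0.519, 0.0802, 0.2725]
ee_rot: [0.0, 0.93, 0.368, -0.0]
contact_force: [-2.5, -0.4, -3.7]
finger_gap: 0.0294
```

```bash
python3 -m jog '[[[3,-3,0,1],[8,-8,0,3],[15,-15,0,6],[24,-22,0,9],[34,-29,0,13],[45,-36,0,16],[54,-41,0,19],[62,-45,0,22],[66,-46.5,0,23],[66,-46.5,0,23]]]' - 60
python3 - <<'E'
from h import *
g=save('side','d3.png')['pixels'][130:330,220:420]; s=save('scene','s3.png')['pixels'][130:280,180:330]
cv2.imwrite('pics/c4.png',np.hstack([cv2.resize(s,(400,400),interpolation=2),cv2.resize(g,(400,400),interpolation=2)])[:,:,::-1])
E
```

```text
clock: 9.85
tcp_pos: [0.5856, 0.0325, 0.2722]
ee_rot: [0.001, 0.838, 0.546, -0.0]
contact_force: [-2.4, -3.3, -2.9]
finger_gap: 0.0292
```

View pics/c4.png

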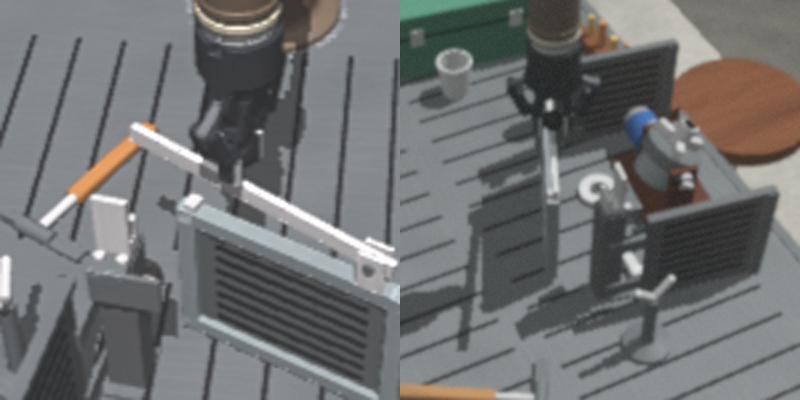

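The scene half shows the bar lifted, with its tip at (135,130), and the gate swinging towards the catch at (110,225). Nothing is fouled.

```bash
python3 -m jog '[[[4,-1.5,0,1],[9,-3.5,0,3],[15,-6,0,4.5],[21,-8,0,6],[26,-9.5,0,8],[30,-10.5,0,9],[33,-11,0,10],[35,-11.3,0,10.5],[35,-11.3,0,10.5],[35,-11.3,0,10.5]]]' - 60
```

```text
clock: 10.95
tcp_pos: [0.6202, 0.0212, 0.2728]
ee_rot: [0.001, 0.785, 0.62, -0.0]
contact_force: [-1.2, -6.2, -2.3]
finger_gap: 0.0291
```

```bash
python3 -m jog '[[[1,-0.3,0,0.3],[2,-0.5,0,0.6],[3,-0.7,0,0.9],[4,-0.9,0,1.2],[5,-1.1,0,1.5],[6,-1.3,0,1.8],[7,-1.5,0,2],[8,-1.7,0,2.3],[9,-1.9,0,2.6],[9,-1.9,0,2.6]]]' - 60
```

```text
clock: 11.95
tcp_pos: [0.6291, 0.0193, 0.2728]
ee_rot: [0.001, 0.77, 0.638, -0.0]
contact_force: [-2.5, -5.1, -2.0]
finger_gap: 0.0295
```

```bash
python3 -m jog '[[[1,-0.7,0,0.3],[2,-1.2,0,0.6],[3,-1.5,0,0.9],[4,-1.7,0,1.2],[4,-1.7,0,1.2],[5,-1.9,0,1.4],[6,-2,0,1.7],[6,-2,0,1.7],[6,-2,0,1.7],[6,-2,0,1.7]]]' - 60
```

```text
clock: 12.95
tcp_pos: [0.6352, 0.018, 0.2724]
ee_rot: [0.0, 0.761, 0.649, -0.0]
contact_force: [-2.2, -4.9, -3.0]
finger_gap: 0.0295
```

```bash
python3 -m jog '[[[1,-0.7,0,0.3],[2,-1.2,0,0.5],[2,-1.2,0,0.5],[3,-1.4,0,0.8],[4,-1.5,0,1.1],[4,-1.5,0,1.1],[4,-1.5,0,1.1],[4,-1.5,0,1.1],[4,-1.5,0,1.1],[4,-1.5,0,1.1]]]' - 60
```

```text
clock: 13.95
tcp_pos: [0.6387, 0.0172, 0.272]
ee_rot: [-0.001, 0.755, 0.656, -0.0]
contact_force: [-3.5, -1.2, -5.1]
finger_gap: 0.0299
```

```bash
python3 -m jog '[[[0.5,-0.1,0,0.2],[1,-0.2,0,0.3],[1,-0.2,0,0.3],[1,-0.2,0,0.3],[1,-0.2,0,0.3],[1,-0.2,0,0.3],[1,-0.2,0,0.3],[1,-0.2,0,0.3],[1,-0.2,0,0.3],[1,-0.2,0,0.3]]]' - 60;python3 -m jog '[[[0.5,-0.1,0,0.2],[1,-0.2,0,0.3],[1,-0.2,0,0.3],[1,-0.2,0,0.3],[1,-0.2,0,0.3],[1,-0.2,0,0.3],[1,-0.2,0,0.3],[1,-0.2,0,0.3],[1,-0.2,0,0.3],[1,-0.2,0,0.3]]]' - 60
```

```text
clock: 14.95
tcp_pos: [0.6393, 0.0171, 0.2719]
ee_rot: [-0.001, 0.753, 0.658, -0.0]
contact_force: [-4.8, -0.1, -4.5]
finger_gap: 0.0297
clock: 15.95
tcp_pos: [0.6398, 0.0169, 0.2717]
ee_rot: [-0.001, 0.751, 0.66, -0.001]
contact_force: [-6.4, -0.7, -3.4]
finger_gap: 0.0294
```

```bash
python3 -m jog '[[[1,-0.1,0,0.2],[1.5,-0.2,0,0.4],[1.5,-0.2,0,0.4],[1.5,-0.2,0,0.4],[1.5,-0.2,0,0.4],[1.5,-0.2,0,0.4],[1.5,-0.2,0,0.4],[1.5,-0.2,0,0.4],[1.5,-0.2,0,0.4],[1.5,-0.2,0,0.4]]]' - 60;python3 -m jog '[[[1,-0.1,0,0.2],[1.5,-0.2,0,0.4],[1.5,-0.2,0,0.4],[1.5,-0.2,0,0.4],[1.5,-0.2,0,0.4],[1.5,-0.2,0,0.4],[1.5,-0.2,0,0.4],[1.5,-0.2,0,0.4],[1.5,-0.2,0,0.4],[1.5,-0.2,0,0.4]]]' - 60
```

```text
clock: 16.95
tcp_pos: [0.6404, 0.0167, 0.2714]
ee_rot: [-0.002, 0.749, 0.662, -0.002]
contact_force: [-8.6, -0.8, -5.0]
finger_gap: 0.0293
clock: 17.95
tcp_pos: [0.641, 0.0164, 0.271]
ee_rot: [-0.003, 0.747, 0.665, -0.003]
contact_force: [-9.9, -0.1, -4.4]
finger_gap: 0.0293
```

```bash
python3 -m jog '[[[1,-0.1,0,0.2],[2,-0.2,0,0.4],[2,-0.2,0,0.4],[2,-0.2,0,0.4],[2,-0.2,0,0.4],[2,-0.2,0,0.4],[2,-0.2,0,0.4],[2,-0.2,0,0.4],[2,-0.2,0,0.4],[2,-0.2,0,0.4]]]' - 60;python3 -m jog '[[[1,-0.1,0,0.2],[2,-0.2,0.5,0.4],[2,-0.2,0.5,0.4],[2,-0.2,0.5,0.4],[2,-0.2,0.5,0.4],[2,-0.2,0.5,0.4],[2,-0.2,0.5,0.4],[2,-0.2,0.5,0.4],[2,-0.2,0.5,0.4],[2,-0.2,0.5,0.4]]]' - 60
```

```text
clock: 18.95
tcp_pos: [0.6419, 0.0161, 0.2707]
ee_rot: [-0.004, 0.745, 0.667, -0.004]
contact_force: [-12.6, -0.3, -4.2]
finger_gap: 0.0297
clock: 19.95
tcp_pos: [0.642, 0.0161, 0.2706]
ee_rot: [-0.006, 0.743, 0.67, -0.005]
contact_force: [-17.0, -1.1, -3.3]
finger_gap: 0.0292
```

The force jumped from 12.6 to 17 N over 0.1 mm of travel, so that is the back plate, at TCP x of about 0.642. Mid-catch is about 1.3 mm back. I'll ease back there and check before lowering.

```bash
python3 -m jog '[[[-1,0.1,0,-0.3],[-2,0.2,0,-0.5],[-3,0.3,0,-0.7],[-4,0.4,0,-0.9],[-5,0.5,0,-1],[-5,0.5,0,-1],[-5,0.5,0,-1],[-5,0.5,0,-1],[-5,0.5,0,-1],[-5,0.5,0,-1]]]' - 60
```

```text
clock: 20.95
tcp_pos: [0.6406, 0.0168, 0.2716]
ee_rot: [-0.003, 0.748, 0.664, -0.002]
contact_force: [-8.9, -0.0, -4.6]
finger_gap: 0.0294
```

```bash
python3 -m jog '[[[0,-0.7,-1.5,0],[-0.1,-1.4,-3,0],[-0.2,-2,-4.5,0],[-0.3,-2.7,-6,0],[-0.3,-3.4,-7.5,0],[-0.4,-4,-9,0],[-0.4,-4.7,-10.5,0],[-0.4,-5.2,-12,0],[-0.4,-5.2,-12,0],[-0.4,-5.2,-12,0]]]' - 60
```

```text
clock: 21.95
tcp_pos: [0.6401, 0.0115, 0.2601]
ee_rot: [-0.003, 0.748, 0.664, -0.002]
contact_force: [-10.1, -1.2, -3.6]
finger_gap: 0.0293
```

```bash
python3 -m jog '[[[0,-0.6,-1.5,0],[-0.1,-1.2,-3,0],[-0.2,-1.8,-4.5,0],[-0.3,-2.4,-6,0],[-0.3,-3,-7.5,0],[-0.4,-3.6,-9,0],[-0.4,-3.9,-10,0],[-0.4,-3.9,-10,0],[-0.4,-3.9,-10,0],[-0.4,-3.9,-10,0]]]' - 60
```

```text
clock: 22.95
tcp_pos: [0.6398, 0.0079, 0.2504]
ee_rot: [-0.003, 0.748, 0.664, -0.002]
contact_force: [-10.5, -0.8, -2.2]
finger_gap: 0.0294
```

```bash
python3 -m jog '[[[0,-0.1,-0.5,0],[0,-0.2,-1,0],[0,-0.3,-1.5,0],[0,-0.4,-2,0],[0,-0.4,-2,0],[0,-0.4,-2,0],[0,-0.4,-2,0],[0,-0.4,-2,0],[0,-0.4,-2,0],[0,-0.4,-2,0]]]' - 60
```

```text
clock: 23.95
tcp_pos: [0.6398, 0.0077, 0.2499]
ee_rot: [-0.003, 0.748, 0.664, -0.001]
contact_force: [-11.8, -0.1, 1.8]
finger_gap: 0.0296
```

The bar has met the floor: z is 0.2499 and the vertical force changed sign. I'll press lightly and ease outward until the nose takes the load.

```bash
python3 -m jog '[[[0,0,-1,0],[0,0,-2,0],[-1,0.1,-2,0],[-2,0.2,-2,0],[-3,0.3,-2,0],[-4,0.4,-2,0],[-5,0.5,-2,0],[-6,0.6,-2,0],[-6,0.6,-2,0],[-6,0.6,-2,0]]]' - 60
```

```text
clock: 24.95
tcp_pos: [0.6389, 0.0078, 0.2498]
ee_rot: [0.002, 0.748, 0.664, 0.003]
contact_force: [-1.6, 0.9, 5.7]
finger_gap: 0.0293
```

```bash
python3 -m jog '[[[0,0,1,0],[0,0,2,0],[0,0,2,0],[0,0,2,0],[0,0,2,0],[0,0,2,0],[0,0,2,0],[0,0,2,0],[0,0,2,0],[0,0,2,0]]]' 0.3 60
python3 -m jog '[[[0,0,3,0],[0,0,10,0],[0,0,20,0],[0,0,40,0],[0,0,65,0],[0,0,90,0],[-20,0,110,0],[-60,0,120,0],[-100,0,120,0],[-100,0,120,0]]]' 0.3
python3 - <<'E'
from h import *
g=save('side','d5.png')['pixels'][150:290,270:390]; s=save('scene','s5.png')['pixels'][180:300,190:340]; w=save('wrist','w5.png')['pixels']
cv2.imwrite('pics/c5.png',np.vstack([np.hstack([cv2.resize(s,(440,350),interpolation=2),cv2.resize(g,(300,350),interpolation=2)]),np.pad(cv2.resize(w,(333,250)),((0,0),(0,407),(0,0)))])[:,:,::-1])
E
```

```text
clock: 25.95
tcp_pos: [0.6363, 0.0073, 0.2488]
ee_rot: [0.0, 0.748, 0.664, 0.0]
contact_force: [-0.1, 0.4, -0.1]
finger_gap: 0.0599
clock: 26.95
tcp_pos: [0.5319, 0.0076, 0.3698]
ee_rot: [-0.001, 0.748, 0.664, -0.001]
contact_force: [0.3, 1.1, 0.2]
finger_gap: 0.0601
```

View pics/c5.png

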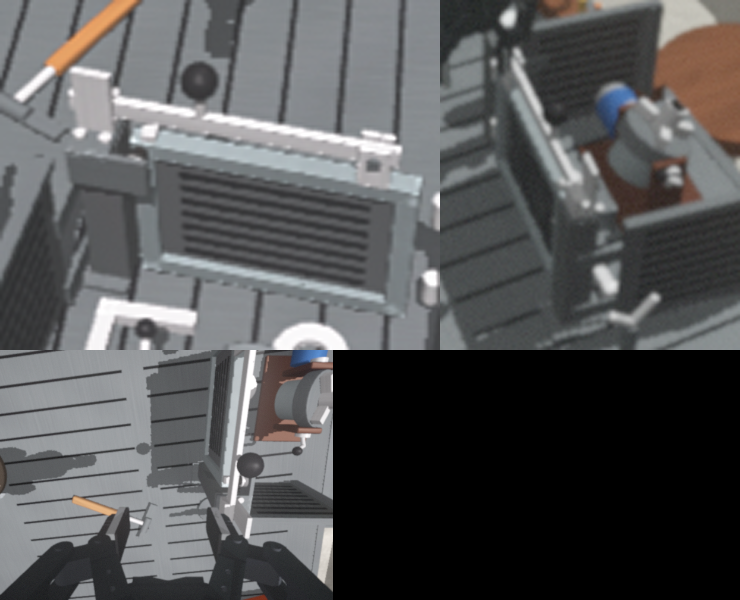

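```bash
python3 - <<'E'
from fit import *
p=np.load('p.npy')
def f(x): 
    q=p.copy(); q[3]=x[0]; P=bar(q,.15,.05,x[1]); return np.concatenate([proj(S,P)-[258.2,207.4],proj(D,P)-[316.8,194.8]])
r=least_squares(f,[0,0]); print(r.x,r.fun)
for d in (0,.085): print(d, f([r.x[0],d]))
E
```

```text
[-0.01252095  0.00305731] [ 0.18395466  0.90624592 -0.93447445 -0.60352845]
0 [ 0.12681566  1.02785441 -0.92255798 -0.45726363]
0.085 [ 1.94137159 -2.28982831 -1.32175821 -4.60785583]
```

The images give a bar angle of about 0.003 rad, which is flat on the catch floor (on the nose it would read 0.085). The gate angle is about -0.01 rad, and the robot is clear, so I'm handing in.

```bash
python3 -c "
from rig import *
print(hand_in()); print(get_obs()['clock'])"
```

```text
the job is handed in; nothing more can be done
None
the job is handed in; nothing more can be done
```

The gate is shut: the latch bar is lying on the catch floor behind the striker nose, and the gripper is clear of it. I handed in at about 27 s of the 48 s allowed.

**What I did:**
- I gripped the ball knob and lifted the bar to about 0.16 rad. The first grip pushed up on the tool, so I opened, went 5 mm lower and regripped. The reading barely changed, so the pads were simply yielding.
- I swung the gate in over the striker and against the buffer. The back plate showed as a force jump from 12.6 to 17 N over 0.1 mm.
- I eased back about 1.4 mm at the ball to mid-catch, where it read about 9 N. Then I lowered the bar until the floor took nearly 6 N with no further travel.
- I eased outward until the nose took the buffer load, with the wrist force falling from about 12 N to 2 N. Then I let go and backed away.

**Last checks:**
- **Bar:** the camera fit after release gave a bar angle of about 0.003 rad, which is flat on the floor. Standing on the nose it would read 0.085.
- **Gate:** the same fit gave about -0.01 rad, so it stayed shut after I let go.
- **Forces:** the last wrist force read about 1 N, and the highest I saw at any step was about 17 N.
- **Tools:** I did not touch any of the loose things. I did not re-measure their positions afterwards.
- **Small disagreement:** on floor contact the tool was about 0.8 mm higher than my model predicted. That is within the calibration error, and the images agree the bar is seated.

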